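# Drain a washed brass cap on the air peg and turn the dryer's air full on

## Robot

A 6-joint arm with a two-finger parallel gripper is mounted at the origin on a cart in front of the work surface, level with it; the furniture and walls round the work are solid. World frame = base frame: x ahead of the robot, y to its left, z up, the work surface at z = 0. Lengths are in m, angles in rad, forces in N, time in s.
With the tool pointing down it reaches from about 0.4 to 0.825 m from the base axis. Payload 7 kg.
Tool frame: the origin (TCP) lies at the very end of the fingers, on their centre line; the grasp point (between the pads) lies 19 mm behind it; z points along the fingers, y is the line along which they close (so a half turn about z gives the same grasp; the last joint's range is limited). The gripper opens to 88 mm and grips with 3 to 60 N. Pads are 19 mm wide; open, the fingers measure 130 mm over their backs; the gripper's body (78 mm by 193 mm) begins 47 mm behind the grasp point.
Start: joints at [-0.902, 0.359, 0.012, 0, -1.224, -0.288], TCP at [0.251, -0.627, 0.227] pointing down, gripper open.
Joint ranges: [-3.07, 3.07], [-1.43, 2.12], [-1.02, 1.25], [-3.03, 1.67], [-3.05, -0], [-3.03, 3.03]. Speed limits (rad/s): [2.39, 2.39, 3.01, 3.14, 3.14, 3.14].

## Interface

Orientations are given as a unit quaternion [x, y, z, w].
In Python, from rig import r gives the robot as it stands. Calls block until the motion is done:
- r.move_ptp(position, orientation): joint-space move of the TCP to a pose.
- r.movel(position, rot=None, feed=0.15): straight line of the TCP; rot=None keeps the orientation; feed is the mean speed in m/s.
- r.goto_joints(angles): joint-space move.
- r.set_gripper(opening, strength=None): finger opening in m; strength is the grip in N (None keeps the last); returns when the fingers have stopped.
- r.pause(seconds).
- r.ik(position, orientation): joint angles nearest the present ones, or None.
- r.read_camera(name): name is "side" or "top"; returns a dict with "frame" (400x640x3 uint8, red, green, blue), "intrinsics" (3x3 intrinsics, pixels), "pose" (4x4, takes a point from camera to world coordinates). Camera axes: x right, y down, z forward; pixel columns grow to the right and rows downward; lengths in m; the calibration is good to about 2 mm. A picture is of the moment at which its call begins. There is no depth.
A pose or a line that the arm cannot do raises r.PlanningError and nothing moves.
- r.job_done(): hands the job in; it is judged then, once.
Readings, each from a call of its own:
- r.get_time_s(): time.
- r.get_joint_positions(): joint angles.
- r.get_dq(): joint speeds.
- r.get_tau(): joint torques, N m.
- r.get_eef_pos(): TCP position.
- r.get_orientation(): TCP orientation.
- r.get_wrist_force(): force on the tool from outside, world axes, zero at the start.
- r.get_torque(): the same for the moment, N m.
- r.get_gripper_width(): finger opening in m.
- r.get_grasp_force(): force on a finger pad.
Only numpy, scipy, OpenCV 4.12 (cv2) and the standard library are available. Lean on these libraries where they do the work, as an engineer would, in place of code of your own. Each camera call takes 0.05 s, during which the arm holds its last target. There are 200 camera calls.

## Task

The brass pipe end cap lying on the black mat has just been washed. Turn it mouth down and lower it over the free air peg of the blue parts dryer until its rim stands squarely on the ribs round the peg; do not drop it. Then turn the dryer's air knob clockwise all the way to its stop, and leave the cap that is already drying on the other peg where it is.

Things in the scene. Friction and masses are not known exactly. Their poses are not given: they have to be found in the camera images.
- end_cap: Brass pipe end cap to be dried, 75 mm long, 300 g: hexagon head (46 mm across flats, first 15 mm), then round body of 40 mm diameter, to be gripped 17 to 73 mm from the closed end. Starts lying on a flat of its head, mouth pointing left or away from the robot. Origin: centre of the closed end's face. z axis: along the cap, out through the mouth (level at the start, straight down when mouth down).
- cap_mouth (a point): Centre of that cap's open mouth, in the plane of its rim, 75 mm from the closed end; axes as the cap's. The bore behind it is 32 mm in diameter and 66 mm deep.
- dryer: Blue bench-top parts dryer, fixed to the table: box 200 mm deep (x), 176 mm wide (y), 56 mm high. The rear half of its top is a steel drip deck with two upright air pegs side by side, 88 mm apart: the left one (+y) in use, the right one free. The black knob is in front of them. Origin: centre of its underside; x points away from the robot, y to the robot's left, z up.
- free_peg_seat (a point): Foot of the free air peg (the right-hand one): on the peg's axis, at the top of the four 4 mm ribs (9 to 27 mm from the axis) on which a cap's rim stands, 62 mm above the table. The peg is a perforated steel tube, 20 mm in diameter, whose rounded tip is 50 mm above this point, so a cap has 5 to 6 mm play all round and the tip stays clear of its bottom. Axes as the dryer's.
- dried_cap: A second, identical end cap standing mouth down on the dryer's other peg; to be left there. Origin: centre of its closed end's face, which is on top, 137 mm above the table; its z axis points down.
- air_knob (a joint): Angle of the air knob in rad: 0 is shut, grows clockwise seen from above, end stop (full air) at 1.571. It stays where it is left.
- air_knob_grip (a point): On the air knob's upright axis, 93 mm above the table, at the height to grip its bar: 40 mm long, 14 mm thick, from 68 to 100 mm above the table, on a disc of 42 mm diameter. Its x axis runs along the bar (the white pointer line is at its -x end) and turns with the knob; z is up.
- drip_mat: Flat black rubber mat, 150 mm (x) by 160 mm (y), 4 mm thick, fixed to the table. Origin: centre of its underside.
Not all that is in view belongs to the job. Leave any purple look-alike of the end_cap alone.

How it is judged:
By the outcome, as a careful person would: the job done as asked, in the order asked, and still so for the second after the job is handed in, with the robot touching nothing.
It also fails if it takes over 67 s, if anything falls off the work surface, if the arm or the gripper's body presses on something with over 40 N, if the wrist force passes 120 N, or if a joint passes its speed limit or range.

## Working session

There is one attempt and no reset: what is moved stays moved. The work goes in short steps, each a Python script; the robot and the scene stay as the last script left them, time stands still between calls to the robot, and variables do not carry over. Pictures are saved under pics/ and viewed, at most 10 in all, crops included, and the job is handed in when it is done.

```bash
ls; mkdir -p pics; python3 - <<'E'
from rig import r
import cv2,numpy as np
np.set_printoptions(precision=4,suppress=True)
for n in("side","top"):
    c=r.read_camera(n);cv2.imwrite(f"pics/{n}0.png",c["frame"][:,:,::-1]);print(n,c["intrinsics"],c["pose"])
print(r.get_time_s(),r.get_eef_pos(),r.get_orientation())
E
```

```text
pics
side [[504.3626   0.     325.7632]
 [  0.     504.3626 191.2019]
 [  0.       0.       1.    ]] [[-0.9709 -0.1183  0.2082  0.1771]
 [-0.2389  0.5382 -0.8083  0.6193]
 [-0.0164 -0.8345 -0.5508  0.7689]
 [ 0.      0.      0.      1.    ]]
top [[476.2118   0.     319.3103]
 [  0.     476.2118 205.1953]
 [  0.       0.       1.    ]] [[-0.0082 -0.984   0.1779  0.2231]
 [-0.9999  0.0057 -0.015  -0.3692]
 [ 0.0138 -0.178  -0.9839  1.4275]
 [ 0.      0.      0.      1.    ]]
0.1 [ 0.2507 -0.6263  0.2257] [-0.1892  0.9819  0.0007 -0.0002]
```

View pics/side0.png

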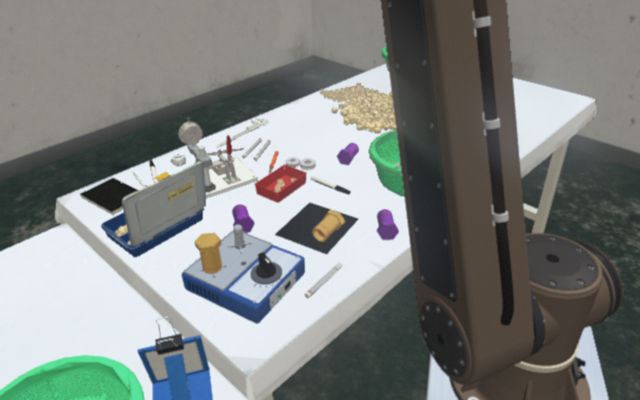

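View pics/top0.png

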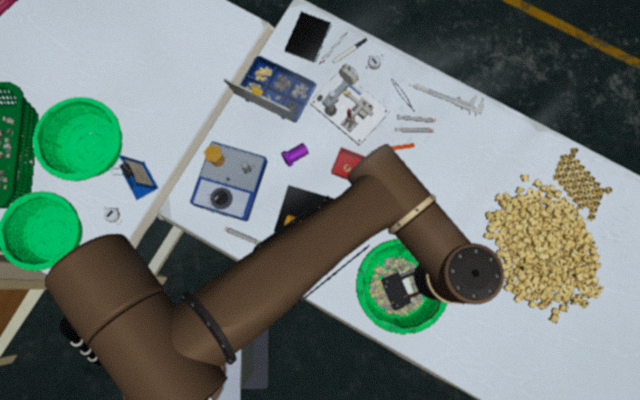

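Candidates for the cap, in the side view: brass cap on the mat (328,228), which I choose because it is brass and lies on the mat; dried cap on the left peg (208,252); purple look-alikes (348,153), (243,217) and (388,224). The arm hides the mat in the top view, so I'll swing it clear first.

```bash
python3 - <<'E'
from rig import r
import cv2,numpy as np
q=np.array(r.get_joint_positions()); q[0]-=0.55; r.goto_joints(q)
for n in("side","top"):
    c=r.read_camera(n);np.savez(f"{n}.npz",**c);f=c["frame"][:,:,::-1];cv2.imwrite(f"pics/{n}1.png",f)
    if n=="side": a=cv2.resize(f[190:330,170:370],(800,560),interpolation=cv2.INTER_CUBIC)
    else: b=cv2.resize(f[130:270,180:380],(800,560),interpolation=cv2.INTER_CUBIC)
cv2.imwrite("pics/a.png",a);cv2.imwrite("pics/b.png",b);print(r.get_time_s())
E
```

```text
1.575
```

View pics/a.png

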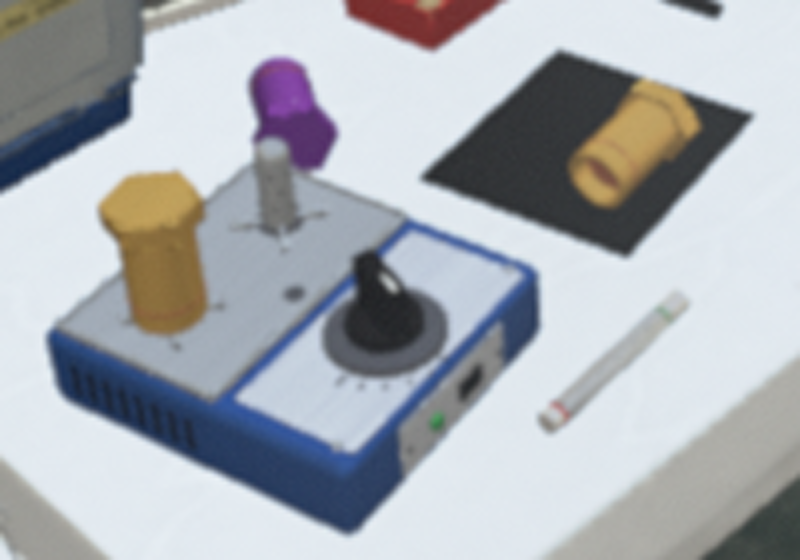

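View pics/b.png

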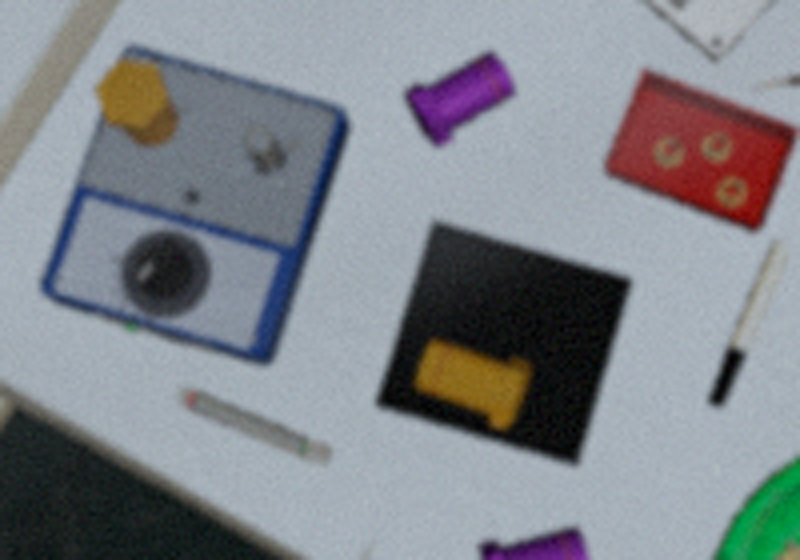

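Side crop (4x, offset 170,190): the brass cap lies on the mat with its mouth toward +y, mouth at about (600,182) and head at (665,120). The dried cap is on the left peg at (155,200), the free peg tip at (272,145), and the knob at (380,320). Top crop (offset 180,130): cap from (418,370) at the mouth to (525,395) at the head, free peg near (262,150), knob at (160,272). This confirms the choice. Next I'll measure with masks.

```bash
cat > h.py <<'E'
import cv2,numpy as np
np.set_printoptions(precision=4,suppress=True)
def load(n): 
    d=np.load(n+".npz"); return d["frame"],d["intrinsics"],d["pose"]
def ray(cam,uv):
    _,K,P=cam; d=P[:3,:3]@np.linalg.inv(K)@np.array([uv[0],uv[1],1.]); return P[:3,3],d/np.linalg.norm(d)
def plane(cam,uv,z):
    o,d=ray(cam,uv); return o+d*(z-o[2])/d[2]
def tri(c1,p1,c2,p2):
    A=np.zeros((3,3));b=np.zeros(3);R=[]
    for c,p in((c1,p1),(c2,p2)):
        o,d=ray(c,p);M=np.eye(3)-np.outer(d,d);A+=M;b+=M@o;R.append((o,M))
    x=np.linalg.solve(A,b);return x,[np.linalg.norm(M@(x-o)) for o,M in R]
def big(mask,box):
    m=np.zeros_like(mask);u0,v0,u1,v1=box;m[v0:v1,u0:u1]=mask[v0:v1,u0:u1]
    cs,_=cv2.findContours(m,cv2.RETR_EXTERNAL,cv2.CHAIN_APPROX_NONE);return max(cs,key=cv2.contourArea)
def hsv(f): return cv2.cvtColor(cv2.GaussianBlur(f,(3,3),0),cv2.COLOR_RGB2HSV)
def brass(f): return cv2.inRange(hsv(f),(8,90,60),(30,255,255))
def blue(f): return cv2.inRange(hsv(f),(105,120,30),(125,255,255))
def dark(f): return cv2.inRange(hsv(f),(0,0,0),(180,255,75))
E
python3 - <<'E'
from h import *
S,T=load("side"),load("top")
boxes={"side":dict(cap=(295,195,365,250),dried=(190,225,225,280),mat=(270,195,362,258)),"top":dict(cap=(270,205,325,250),dried=(200,140,228,172),mat=(270,180,342,250))}
for n,c in(("side",S),("top",T)):
    for k in("cap","dried"):
        b=big(brass(c[0]),boxes[n][k]);m=cv2.moments(b);print(n,k,cv2.contourArea(b),m["m10"]/m["m00"],m["m01"]/m["m00"],"rect",cv2.minAreaRect(b),cv2.boundingRect(b))
    b=big(dark(c[0])|brass(c[0]),boxes[n]["mat"]);h=cv2.convexHull(b)
    p=cv2.approxPolyDP(h,5,True)[:,0];print(n,"mat",[tuple(x) for x in p],[plane(c,x,.004)[:2].round(4).tolist() for x in p])
m=blue(T[0]);b=np.argwhere(m[135:225,185:275])[:,::-1]+[185,135]
r=cv2.minAreaRect(cv2.convexHull(b.astype(np.float32)));p=cv2.boxPoints(r);print("dryer top",p,[plane(T,x,.056)[:2].round(4).tolist() for x in p])
a=cv2.resize(S[0][215:290,210:285],(600,600),interpolation=cv2.INTER_CUBIC)
b2=cv2.resize(T[0][150:225,205:280],(600,600),interpolation=cv2.INTER_CUBIC)
cv2.imwrite("pics/pk.png",cv2.resize(np.hstack([a,b2]),(800,400))[:,:,::-1])
E
```

```text
side cap 518.0 327.71267696267694 225.45817245817244 rect ((327.5, 225.5), (18.384775161743164, 33.941123962402344), 45.0) (313, 211, 32, 31)
side dried 669.5 209.252925068459 251.8215085884989 rect ((208.00001525878906, 253.0), (38.414878845214844, 23.248722076416016), 87.39744567871094) (196, 234, 25, 39)
side mat [(np.int32(278), np.int32(233)), (np.int32(310), np.int32(204)), (np.int32(355), np.int32(219)), (np.int32(327), np.int32(251))] [[0.5362, -0.2972], [0.4923, -0.4342], [0.3631, -0.3947], [0.4028, -0.2577]]
top cap 364.0 297.9876373626374 224.882326007326 rect ((297.3448181152344, 224.63792419433594), (27.482912063598633, 18.012447357177734), 21.801406860351562) (284, 215, 29, 23)
top dried 251.0 214.0106241699867 155.0046480743692 rect ((213.5, 155.5), (21.50348663330078, 15.811386108398438), 71.56504821777344) (205, 145, 19, 21)
top mat [(np.int32(289), np.int32(187)), (np.int32(336), np.int32(200)), (np.int32(323), np.int32(244)), (np.int32(275), np.int32(230))] [[0.5375, -0.2988], [0.4962, -0.4419], [0.3623, -0.401], [0.4054, -0.2571]]
dryer top [[190.5 201.5]
 [210.7 140.9]
 [266.5 159.5]
 [246.3 220.1]] [[0.4842, -0.0141], [0.6683, -0.0669], [0.6101, -0.2342], [0.4283, -0.1777]]
```

View pics/pk.png

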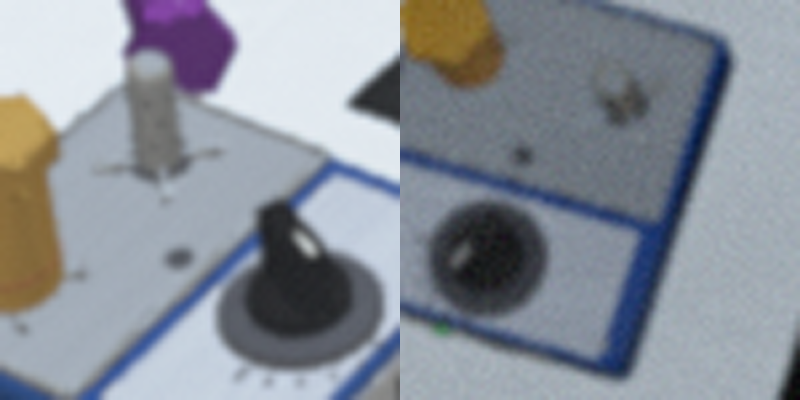

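```bash
python3 - <<'E'
from h import *
S,T=load("side"),load("top")
s=lambda u,v:(210+(u+.5)/5.333-.5,215+(v+.5)/5.333-.5); t=lambda u,v:(205+(u+.5)/5.333-.5,150+(v+.5)/5.333-.5)
def four(o,u,v):return (o[0]+(u+.5)/4-.5,o[1]+(v+.5)/4-.5)
print("foot tri",tri(S,s(160,164),T,t(230,104)))
print("foot S,T planes .062",plane(S,s(159,163),.062),plane(T,t(230,104),.062))
print("tip",tri(S,s(151,62),T,t(207,78)))
print("tip S,T at .11",plane(S,s(151,62),.110),plane(T,t(207,78),.110))
D1,D2=four((170,190),152,203),four((180,130),133,95)
print("dried top",tri(S,D1,T,D2),plane(S,D1,.137),plane(T,D2,.137))
print("knobdisc .068", plane(T,t(88,258),.064),plane(S,s(300,310),.064))
print("pointer", plane(S,s(307,243),.1),plane(T,t(60,255),.1))
# cap
for n,c,box in(("top",T,(270,205,325,250)),("side",S,(295,195,365,250))):
    b=big(brass(c[0]),box);m=np.zeros(c[0].shape[:2],np.uint8);cv2.drawContours(m,[b],-1,255,-1)
    P=np.array([plane(c,uv,.027)[:2] for uv in np.argwhere(m)[:,::-1]])
    mu=P.mean(0);w,V=np.linalg.eigh(np.cov((P-mu).T));a=V[:,1];a*=np.sign(a[1]);pr=(P-mu)@a;q=(P-mu)@np.array([-a[1],a[0]])
    print(n,"cap mu",mu,"axis",a,"yaw",np.degrees(np.arctan2(a[1],a[0])),"ext",pr.min(),pr.max(),q.min(),q.max())
    for lo in np.arange(-.04,.045,.01):
        k=(pr>=lo)&(pr<lo+.01)
        if k.any():print("  ",lo.round(3),q[k].min(),q[k].max())
print("cap head tri",tri(S,four((170,190),668,118),T,four((180,130),515,393)),"mouth",tri(S,four((170,190),598,180),T,four((180,130),418,369)))
E
```

```text
foot tri (array([ 0.5826, -0.1783,  0.0522]), [np.float64(0.0006548535122780387), np.float64(0.0006548535122779282)])
foot S,T planes .062 [ 0.5784 -0.168   0.062 ] [ 0.5793 -0.1799  0.062 ]
tip (array([ 0.58  , -0.1743,  0.1097]), [np.float64(0.001239497906697076), np.float64(0.0012394979066968795)])
tip S,T at .11 [ 0.5785 -0.1737  0.11  ] [ 0.5812 -0.174   0.11  ]
dried top (array([ 0.6073, -0.0908,  0.1313]), [np.float64(5.46100063703096e-05), np.float64(5.461000637033553e-05)]) [ 0.6036 -0.0845  0.137 ] [ 0.6056 -0.092   0.137 ]
knobdisc .068 [ 0.4926 -0.1044  0.064 ] [ 0.4909 -0.095   0.064 ]
pointer [ 0.4846 -0.0939  0.1   ] [ 0.4872 -0.0965  0.1   ]
top cap mu [ 0.4174 -0.3269] axis [0.3771 0.9262] yaw 67.84304443172984 ext -0.03881976323330713 0.043123027475383345 -0.02676685943107074 0.02686819178962589
   -0.04 -0.02508447750203371 0.02686819178962589
   -0.03 -0.02676685943107074 0.025214242367058604
   -0.02 -0.023456933365728235 0.02024551489453002
   -0.01 -0.02072512059943147 0.01968370066583836
   0.0 -0.020199297912015145 0.020218555725870217
   0.01 -0.020777199462
[... 322 characters left out ...]
1789034841123
   -0.04 -0.022593266340467804 0.02878397686316772
   -0.03 -0.023054582730495 0.03041789034841123
   -0.02 -0.022178908685732884 0.029229811843652392
   -0.01 -0.023091287179915338 0.02747137091680793
   0.0 -0.02621450873818929 0.02469987543012248
   0.01 -0.02709566751961347 0.021380377798743085
   0.02 -0.026208552523572643 0.01971094641594424
   0.03 -0.024459102539016793 0.018612472361185423
   0.04 -0.019266817995349256 0.01752537255561141
cap head tri (array([ 0.4056, -0.358 ,  0.0239]), [np.float64(0.0030383762808858113), np.float64(0.003038376280885775)]) mouth (array([ 0.4276, -0.2856,  0.0265]), [np.float64(0.0008891132305737583), np.float64(0.0008891132305736543)])
```

Side crop: free peg tip at (151,62) and foot at (160,164); the knob pointer faces the front. The two views agree on the peg at (0.580,-0.174). Next I'll refine the cap yaw, check the knob's bar direction and search for reachable grasp and place poses.

```bash
python3 - <<'E'
from h import *
from rig import r
from scipy.spatial.transform import Rotation as R
T=load("top")
big4=cv2.resize(T[0][205:250,270:325],None,fx=8,fy=8,interpolation=cv2.INTER_CUBIC)
for th in(70,90,110,130,150):
    m=cv2.inRange(cv2.cvtColor(big4,cv2.COLOR_RGB2HSV),(8,th,60),(30,255,255));m=cv2.morphologyEx(cv2.medianBlur(m,15),cv2.MORPH_OPEN,np.ones((9,9)))
    c=max(cv2.findContours(m,cv2.RETR_EXTERNAL,cv2.CHAIN_APPROX_NONE)[0],key=cv2.contourArea)[:,0]
    P=np.array([plane(T,(270+(u+.5)/8-.5,205+(v+.5)/8-.5),.027)[:2] for u,v in c])
    yaw=np.radians(72)
    for _ in range(6):
        a=np.array([np.cos(yaw),np.sin(yaw)]);n=np.array([-a[1],a[0]]);mu=(P.min(0)+P.max(0))/2
        s=(P-mu)@a;q=(P-mu)@n;s0,s1=s.min(),s.max();k=(s>s0+.025)&(s<s1-.01)
        up,lo=k&(q>np.median(q[k])),k&(q<np.median(q[k]))
        f=[np.polyfit(s[x],q[x],1) for x in(up,lo)];yaw+=np.arctan((f[0][0]+f[1][0])/2)
    off=(f[0][1]+f[1][1])/2
    print(th,np.degrees(yaw),[np.degrees(np.arctan(x[0])) for x in f],"len",s1-s0,"dia",f[0][1]-f[1][1],"closed",mu+a*s0+n*off,"mouth",mu+a*s1+n*off)
# reachability
def rot(z,y):
    z=np.array(z,float);z/=np.linalg.norm(z);y=np.array(y,float);y/=np.linalg.norm(y);return np.column_stack([np.cross(y,z),y,z])
yaw=np.radians(72);m=np.array([np.cos(yaw),np.sin(yaw),0]);n=np.array([-m[1],m[0],0]);down=np.array([0,0,-1.])
g=np.array([.4175,-.325,.027]);seat=np.array([.580,-.1745,.062])
for t in(0,20,30):
    t_=np.radians(t)
    for sg in(1,-1):
        z=np.cos(t_)*down+np.sin(t_)*m;Rg=rot(z,sg*n);q=r.ik(g+z*.019,R.from_matrix(Rg).as_quat())
        print("G",t,sg,None if q is None else np.array(q))
    for sg in(1,-1):
      row=[]
      for az in range(-180,180,20):
        h=np.array([np.cos(np.radians(az)),np.sin(np.radians(az)),0]);z=np.cos(t_)*h+np.sin(t_)*down
        Rp=rot(z,sg*np.cross(h,[0,0,1.]));
        ok=[r.ik(seat+[0,0,.035+e]+z*.019,R.from_matrix(Rp).as_quat()) is not None for e in(0,.1)]
        if all(ok):row.append(az)
      print("P",t,sg,row)
E
```

```text
70 69.6284682471865 [np.float64(0.12077914928461116), np.float64(-0.12077914928463965)] len 0.08229010822300478 dia 0.04102948172867346 closed [ 0.404  -0.3635] mouth [ 0.4326 -0.2864]
90 69.6284682471865 [np.float64(0.12077914928461116), np.float64(-0.12077914928463965)] len 0.08229010822300478 dia 0.04102948172867346 closed [ 0.404  -0.3635] mouth [ 0.4326 -0.2864]
110 69.6284682471865 [np.float64(0.12077914928461116), np.float64(-0.12077914928463965)] len 0.08229010822300478 dia 0.04102948172867346 closed [ 0.404  -0.3635] mouth [ 0.4326 -0.2864]
130 69.6284682471865 [np.float64(0.12077914928461116), np.float64(-0.12077914928463965)] len 0.08229010822300478 dia 0.04102948172867346 closed [ 0.404  -0.3635] mouth [ 0.4326 -0.2864]
150 69.6284682471865 [np.float64(0.12077914928461116), np.float64(-0.12077914928463965)] len 0.08224171425432106 dia 0.04102948172867346 closed [ 0.404  -0.3635] mouth [ 0.4326 -0.2864]
G 0 1 [-0.2905  0.3713 -0.565   0.     -0.6345 -0.0237]
G 0 -1 None
P 0 1 [-180, -160, -140, -120, -100, -80, 0, 20, 40, 60, 80, 100, 120, 140, 160]
P 0 -1 [-180, -160, -140, -120, -100, -80, 0, 20, 40, 60, 80, 100, 120, 140, 160]
G 20 1 [-0.5556  0.4632 -0.2848 -0.4196 -0.953   0.5091]
G 20 -1 [-0.5556  0.4632 -0.2848 -0.4196 -0.953  -2.6325]
P 20 1 [-180, -160, -140, -120, -100, -80, 0, 20, 40, 60, 80, 100, 120, 140, 160]
P 20 -1 [-180, -160, -140, -120, -100, -80, 0, 20, 40, 60, 80, 100, 120, 140, 160]
G 30 1 [-0.67    0.534  -0.1789 -0.5473 -1.1211  0.6643]
G 30 -1 [-0.67    0.534  -0.1789 -0.5473 -1.1211 -2.4773]
P 30 1 [-180, -160, -140, -120, -100, -80, -20, 0, 20, 40, 60, 80, 100, 120, 140, 160]
P 30 -1 [-180, -160, -140, -120, -100, -80, -20, 0, 20, 40, 60, 80, 100, 120, 140, 160]
```

```bash
cat >> h.py <<'E'
from scipy.spatial.transform import Rotation as Rn
def rot(z,y):
    z=np.array(z,float);z/=np.linalg.norm(z);y=np.array(y,float);y/=np.linalg.norm(y);return Rn.from_matrix(np.column_stack([np.cross(y,z),y,z])).as_quat()
yaw=np.radians(70);m=np.array([np.cos(yaw),np.sin(yaw),0]);n=np.array([-m[1],m[0],0]);down=np.array([0,0,-1.])
t_=np.radians(30);GRIP=.040;TCP=.016   # grip distance from closed end; grip centre to TCP
zg=np.cos(t_)*down+np.sin(t_)*m
closed=np.array([.4055,-.359,.027]);g=closed+m*GRIP;seat=np.array([.580,-.1745,.062])
def place(az,up,sg=1,t=t_):
    h=np.array([np.cos(np.radians(az)),np.sin(np.radians(az)),0]);z=np.cos(t)*h+np.sin(t)*down
    return seat+[0,0,.075-GRIP+up]+z*TCP, rot(z,sg*np.cross(h,[0,0,1.]))
E
python3 - <<'E'
from h import *
from rig import r
Q=rot(zg,n)
r.set_gripper(.075)
r.move_ptp(g+zg*TCP-zg*.12,Q)
r.movel(g+zg*TCP,feed=.08)
print("F",np.array(r.get_wrist_force()))
r.set_gripper(.03,40)
print(r.get_gripper_width(),r.get_grasp_force(),np.array(r.get_wrist_force()),r.get_time_s())
r.movel(np.array(r.get_eef_pos())+[0,0,.22],feed=.15)
print(r.get_gripper_width(),r.get_grasp_force(),np.array(r.get_wrist_force()),np.array(r.get_joint_positions()),r.get_time_s())
for sg in(1,-1):
  for az in range(-20,100,20):
    for up in(.12,0):
        q=r.ik(*place(az,up,sg));print(sg,az,up,None if q is None else np.array(q))
E
```

```text
F [-1.1418 -0.3329 -0.1875]
0.03973552274629183 39.84933514147997 [ 2.0901 -0.3555  0.3308] 6.5417
0.039409851163410434 39.839709252119064 [-0.2527 -0.1206 -4.0916] [-0.6611  0.2775 -0.0065 -0.4985 -1.477   0.4075] 8.1583
1 -20 0.12 [-0.4963 -0.0112 -0.5955 -1.9825 -0.1391 -2.6523]
1 -20 0 [-0.8212  0.4021 -0.9368 -2.5869 -0.8448 -1.711 ]
1 0 0.12 [-0.5206  0.0308 -0.5093 -1.4724 -0.4477 -2.9714]
1 0 0 [-0.7935  0.3499 -0.6386 -1.9307 -0.7203 -2.2072]
1 20 0.12 [-0.6556  0.1549 -0.378  -1.3105 -0.8578 -2.8616]
1 20 0 [-0.7543  0.4041 -0.4411 -1.5192 -0.8854 -2.4422]
1 40 0.12 [-0.6867  0.2992 -0.1966 -1.167  -1.1824 -2.7763]
1 40 0 [-0.7193  0.4986 -0.2494 -1.2583 -1.1185 -2.5072]
1 60 0.12 [-0.6538  0.4398  0.0062 -1.0427 -1.4625 -2.7023]
1 60 0 [-0.6614  0.6052 -0.0485 -1.0703 -1.3595 -2.5051]
1 80 0.12 [-0.5829  0.5704  0.2115 -0.9331 -1.7177 -2.6233]
1 80 0 [-0.5802  0.7125  0.1512 -0.9206 -1.5939 -2.4624]
-1 -20 0.12 [-0.4963 -0.0112 -0.5955 -1.9825 -0.1391  0.4893]
-1 -20 0 [-0.8212  0.4021 -0.9368 -2.5869 -0.8448  1.4306]
-1 0 0.12 [-0.5206  0.0308 -0.5093 -1.4724 -0.4477  0.1702]
-1 0 0 [-0.7935  0.3499 -0.6386 -1.9307 -0.7203  0.9344]
-1 20 0.12 [-0.6556  0.1549 -0.378  -1.3105 -0.8578  0.28  ]
-1 20 0 [-0.7543  0.4041 -0.4411 -1.5192 -0.8854  0.6994]
-1 40 0.12 [-0.6867  0.2992 -0.1966 -1.167  -1.1824  0.3653]
-1 40 0 [-0.7193  0.4986 -0.2494 -1.2583 -1.1185  0.6344]
-1 60 0.12 [-0.6538  0.4398  0.0062 -1.0427 -1.4625  0.4393]
-1 60 0 [-0.6614  0.6052 -0.0485 -1.0703 -1.3595  0.6365]
-1 80 0.12 [-0.5829  0.5704  0.2115 -0.9331 -1.7177  0.5183]
-1 80 0 [-0.5802  0.7125  0.1512 -0.9206 -1.5939  0.6792]
```

```bash
python3 - <<'E'
from h import *
from rig import r
r.move_ptp(*place(40,.12)) if r.ik(*place(40,.16)) is None else r.move_ptp(*place(40,.16))
r.movel(place(40,.065)[0],feed=.12)
print(r.get_gripper_width(),np.array(r.get_eef_pos())-place(40,.065)[0],r.get_time_s())
o=[]
for k in("side","top"):
    c=r.read_camera(k);np.savez(f"{k}2.npz",**c);f=c["frame"][:,:,::-1]
    x=f[190:290,190:290] if k=="side" else f[120:220,195:295]
    o.append(cv2.resize(x,(400,400),interpolation=cv2.INTER_CUBIC))
cv2.imwrite("pics/hold.png",np.hstack(o))
E
```

```text
0.03974315074874563 [ 0.0003 -0.0003  0.0007] 11.85
```

View pics/hold.png

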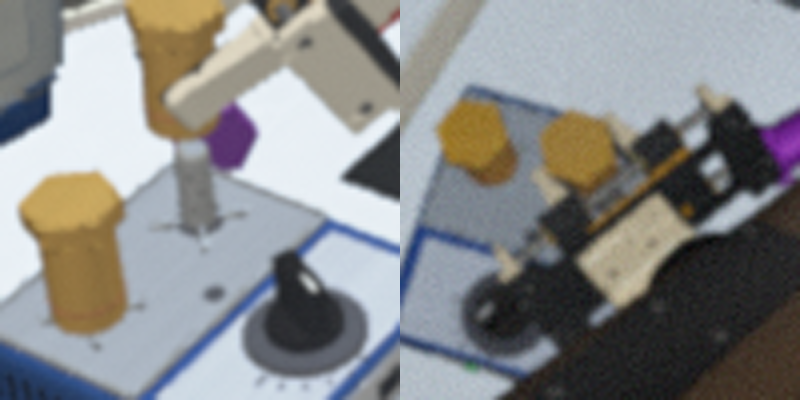

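The cap hangs mouth down over the peg. In the side view (4x crop) the rim centre is at about (181,125) and the peg tip at (192,148), so there is an offset of about 2 px. I'll measure that residual against the calibrated rays.

```bash
python3 - <<'E'
from h import *
S,T=load("side2"),load("top2");S0=load("side")
def latdist(c,uv,p=seat):  # signed horizontal distance of ray from vertical axis at p (+ = right in image)
    o,d=ray(c,uv);h=d[:2]/np.linalg.norm(d[:2]);w=(o-p)[:2];right=np.array([h[1],-h[0]]);return w@right
h=hsv(S[0]); b=brass(S[0])
print("cap edges (v, left+20, right-20 mm)")
for v in range(206,224,1):
    us=np.where(b[v,215:255])[0]+215
    if len(us): print(v,us.min(),us.max(),round(1e3*latdist(S,(us.min()-.5,v))+20,1),round(1e3*latdist(S,(us.max()+.5,v))-20,1))
print("peg")
for v in range(227,245,2):
    row=cv2.cvtColor(S[0],cv2.COLOR_RGB2GRAY)[v,228:252].astype(int);print(v,row)
print("dried (v,l,r) axis offset relative to left peg guess")
p=np.array([.6055,-.091,0])
for v in range(254,268,3):
    us=np.where(b[v,190:228])[0]+190;print(v,round(1e3*latdist(S,(us.min()-.5,v),p)+20,1),round(1e3*latdist(S,(us.max()+.5,v),p)-20,1))
# top: hex tops
f=T[0]
b=cv2.inRange(hsv(f),(8,90,0),(30,255,255))
for nme,box,z in(("dried",(203,140,226,168),.137),("held",(228,143,252,172),.202)):
    V=hsv(f)[:,:,2];u0,v0,u1,v1=box;mm=((b>0)&(V>=np.percentile(V[v0:v1,u0:u1][b[v0:v1,u0:u1]>0],45))).astype(np.uint8)*255
    k=big(mm,box);c,rad=cv2.minEnclosingCircle(cv2.convexHull(k));M=cv2.moments(cv2.convexHull(k));cc=(M["m10"]/M["m00"],M["m01"]/M["m00"]);print(nme,c,rad,cc,plane(T,c,z),plane(T,cc,z))
E
```

```text
cap edges (v, left+20, right-20 mm)
206 226 238 1.6 -11.9
207 227 236 3.3 -16.3
208 227 235 3.0 -18.6
209 227 234 2.7 -21.0
210 227 232 2.4 -25.4
211 227 231 2.0 -27.7
212 227 230 1.7 -30.1
213 227 230 1.4 -30.4
214 227 229 1.1 -32.7
215 227 229 0.8 -33.1
216 227 230 0.5 -31.3
217 227 231 0.2 -29.6
218 227 232 -0.2 -27.8
219 228 232 1.6 -28.1
220 228 234 1.3 -24.2
221 228 242 0.9 -7.8
222 229 241 2.7 -10.2
223 231 237 6.5 -18.9
peg
227 [240 239 239 240 235 191 161 171 178 180 180 177 174 146 101  73  70  69
  71  70  70  70  69  80]
229 [239 238 238 238 229 177 139 145 158 161 159 151 142 126 103  78  70  69
  68  71  70  67  82 140]
231 [238 230 214 193 166 135 119 122 126 127 126 124 119 119 116 112  94  81
  78  82  93 104 146 215]
233 [209 174 161 166 168 147 124 119 118 118 120 120 117 114 124 141 146 139
 141 160 202 225 232 237]
235 [154 164 175 177 180 171 140 120 118 116 120 120 118 118 127 155 173 175
 172 167 161 162 169 186]
237 [176 176 178 179 181 176 147 121 119 126 123 118 114 114 123 149 170 178
 179 180 179 178 174 170]
239 [178 180 178 179 179 177 153 125 119 122 125 120 117 115 119 139 167 177
 179 179 177 179 178 179]
241 [180 180 179 179 181 175 152 123 118 121 120 119 119 115 112 118 143 168
 179 180 182 182 180 184]
243 [180 179 180 178 180 174 153 126 117 118 117 118 118 117 116 123 142 161
 167 162 154 142 141 154]
dried (v,l,r) axis offset relative to left peg guess
254 -0.5 -5.3
257 0.3 -4.4
260 -0.9 -5.4
263 -0.1 -4.5
266 -1.3 -5.5
dried (212.1923065185547, 152.8076934814453) 7.519110202789307 (211.99317406143345, 152.7133105802048) [ 0.6072 -0.0901  0.137 ] [ 0.6075 -0.0895  0.137 ]
held (239.0, 155.5) 7.762187480926514 (238.87713310580205, 155.93401592719) [ 0.5802 -0.1755  0.202 ] [ 0.579  -0.1752  0.202 ]
```

```bash
python3 - <<'E'
from h import *
S=load("side2")
def latdist(c,uv,p=seat):
    o,d=ray(c,uv);h=d[:2]/np.linalg.norm(d[:2]);w=(o-p)[:2];right=np.array([h[1],-h[0]]);return 1e3*(w@right),right
g=cv2.cvtColor(S[0],cv2.COLOR_RGB2GRAY).astype(float);sat=hsv(S[0])[:,:,1].astype(float)
def cross(x,u0,lvl):  # subpixel first crossings
    k=np.where(np.diff(np.sign(x-lvl))!=0)[0];return [u0+i+(lvl-x[i])/(x[i+1]-x[i]) for i in k]
print(latdist(S,(239,240))[1])
for v in range(234,242,1):
    e=cross(g[v,229:249],229,148);print("peg",v,np.round(e,2),[round(latdist(S,(u,v))[0],1) for u in e])
for v in range(206,222,2):
    e=cross(sat[v,218:256],218,90);print("cap",v,np.round(e,2),[round(latdist(S,(u,v))[0],1) for u in e])
E
```

```text
[-0.8913 -0.4534]
peg 234 [233.46 242.69] [np.float64(-10.7), np.float64(8.9)]
peg 235 [233.74 242.75] [np.float64(-10.4), np.float64(8.7)]
peg 236 [233.86 243.   243.  ] [np.float64(-10.5), np.float64(9.0), np.float64(9.0)]
peg 237 [233.97 242.96] [np.float64(-10.6), np.float64(8.6)]
peg 238 [234.1  243.16] [np.float64(-10.6), np.float64(8.7)]
peg 239 [234.18 243.32] [np.float64(-10.8), np.float64(8.8)]
peg 240 [234.04 243.62] [np.float64(-11.4), np.float64(9.1)]
peg 241 [234.14 244.2 ] [np.float64(-11.5), np.float64(10.1)]
cap 206 [225.98 238.39] [np.float64(-17.4), np.float64(7.9)]
cap 208 [226.24 235.43] [np.float64(-17.5), np.float64(1.2)]
cap 210 [226.3  232.88] [np.float64(-18.0), np.float64(-4.6)]
cap 212 [226.39 230.65] [np.float64(-18.5), np.float64(-9.8)]
cap 214 [226.45 229.73] [np.float64(-19.0), np.float64(-12.3)]
cap 216 [226.66 230.39] [np.float64(-19.2), np.float64(-11.5)]
cap 218 [226.95 232.   232.   245.55 249.88] [np.float64(-19.2), np.float64(-8.8), np.float64(-8.8), np.float64(19.4), np.float64(28.5)]
cap 220 [227.33 234.07 244.82 251.55] [np.float64(-19.1), np.float64(-5.1), np.float64(17.3), np.float64(31.5)]
```

```bash
sed -i 's/seat=np.array(\[.580,-.1745,.062\])/seat=np.array([.5812,-.1736,.062])/' h.py; python3 - <<'E'
from h import *
from rig import r
r.movel(place(40,.065)[0],feed=.05); r.pause(.2)
f0=np.array(r.get_wrist_force());print(f0)
r.movel(place(40,.006)[0],feed=.05); r.pause(.2);print(np.array(r.get_wrist_force())-f0)
up=.006
while up>-.006:
    up-=.001; r.movel(place(40,up)[0],feed=.02); r.pause(.05)
    d=np.array(r.get_wrist_force())-f0;print(round(up,3),d,np.array(r.get_eef_pos())[2]-place(40,up)[0][2])
    if d[2]>6:break
o=[]
for k in("side","top"):
    c=r.read_camera(k);f=c["frame"][:,:,::-1];x=f[190:290,190:290] if k=="side" else f[120:220,195:295]
    o.append(cv2.resize(x,(400,400),interpolation=cv2.INTER_CUBIC))
cv2.imwrite("pics/low.png",np.hstack(o));print(r.get_gripper_width(),r.get_time_s())
E
```

```text
[ 0.4953  0.7959 -2.7282]
[-0.3147 -1.4001  0.3342]
0.005 [-0.8357 -0.2856 -0.1532] -3.3882921921815634e-05
0.004 [ 0.0781 -0.6113  0.1893] -7.3328839606146e-05
0.003 [-0.3977 -1.3092 -0.6953] -4.634415250995283e-05
0.002 [-0.4046 -1.3339  0.3688] -2.4565327076772614e-05
0.001 [-0.8244 -0.6816 -0.3422] -3.643454185314754e-05
0.0 [-0.215  -0.5845  0.1811] -5.498125296071743e-05
-0.001 [ 0.006  -0.5795  1.5098] 0.00021340437905770226
-0.002 [-0.1123  0.4989  7.5128] 0.0007941137128907039
0.0396031109158273 16.4333
```

View pics/low.png

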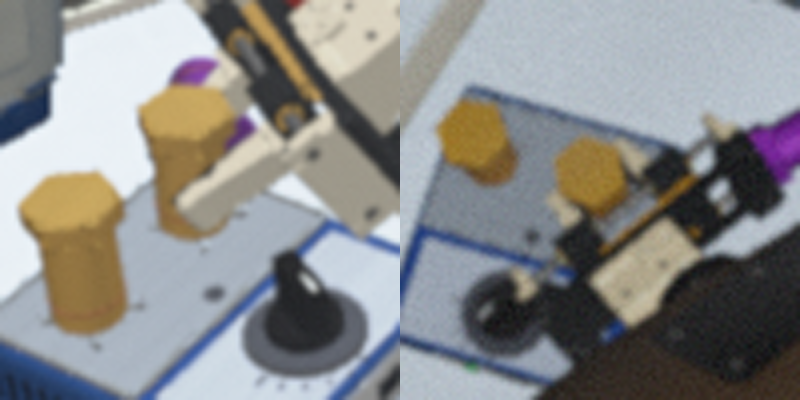

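Seated, with contact at the expected height. Next I'll release, back off and look closely at the knob.

```bash
python3 - <<'E'
from h import *
from rig import r
p,q=place(40,-.0012); r.movel(p,feed=.02)
r.set_gripper(.066); z=Rn.from_quat(q).as_matrix()[:,2]
r.movel(p-z*.14,feed=.15)
e=np.array(r.get_eef_pos()); r.movel(e+[-.06,-.14,.1],feed=.2)
o=[]
for k,s in(("side",(228,228,288,288)),("top",(185,140,285,240))):
    c=r.read_camera(k);np.savez(k+"3.npz",**c);u0,v0,u1,v1=s
    o.append(cv2.resize(c["frame"][v0:v1,u0:u1,::-1],(400,400),interpolation=cv2.INTER_CUBIC))
c=np.load("side3.npz")["frame"][190:310,180:300,::-1];d=np.load("top3.npz")["frame"][165:215,195:245,::-1]
o2=[cv2.resize(x,(400,400),interpolation=cv2.INTER_CUBIC) for x in(c,d)]
im=np.vstack([np.hstack(o),np.hstack(o2)]);cv2.imwrite("pics/knob.png",cv2.resize(im,(600,600)));print(r.get_time_s(),r.get_eef_pos())
E
```

```text
19.6083 [ 0.4394 -0.381   0.2569]
```

View pics/knob.png

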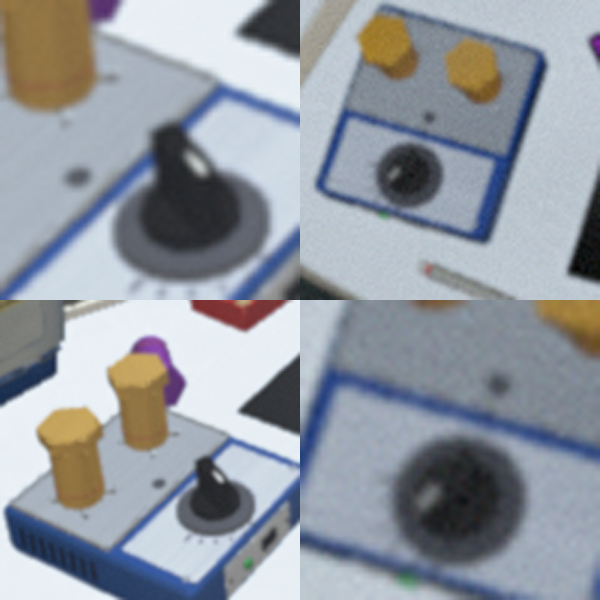

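```bash
python3 - <<'E'
from h import *
S,T=load("side3"),load("top3")
s=lambda u,v:(228+(u+.5)/5-.5,228+(v+.5)/5-.5);t=lambda u,v:(195+(u-300+.5)/6-.5,165+(v-300+.5)/6-.5)
print("dial",tri(S,s(191,222),T,t(459.5,500)),plane(S,s(191,222),.058),plane(T,t(459.5,500),.058))
a=[plane(S,s(*p),.1) for p in((185,152),(207,175))];b=[plane(T,t(*p),.1) for p in((417,510),(438,487))]
print("pointer",a,b);print([tri(S,s(207,175),T,t(417,510)),tri(S,s(185,152),T,t(438,487))])
for n,c,box in(("side",S,(240,245,290,290)),("top",T,(205,180,240,215))):
    u0,v0,u1,v1=box;im=cv2.resize(cv2.cvtColor(c[0],cv2.COLOR_RGB2GRAY)[v0:v1,u0:u1],None,fx=8,fy=8,interpolation=cv2.INTER_CUBIC)
    V=cv2.GaussianBlur(im,(9,9),0)
    for th in(50,75,125):
        k=big((V<th).astype(np.uint8)*255,(0,0,V.shape[1],V.shape[0]))
        if len(k)>5:
            e=cv2.fitEllipse(k);x,y,w,h=cv2.boundingRect(k);print(n,th,"ellipse c",u0+e[0][0]/8-.44,v0+e[0][1]/8-.44,np.array(e[1])/8,e[2],"bbox",u0+x/8,v0+y/8,w/8,h/8,plane(c,(u0+e[0][0]/8-.44,v0+e[0][1]/8-.44),.058)[:2])
    if n=="top":  # bright pointer
        W=((V>95)&(cv2.distanceTransform(cv2.fillPoly(np.zeros_like(V),[cv2.convexHull(k)],255),cv2.DIST_L2,5)>30)).astype(np.uint8)*255
        for k in cv2.findContours(W,0,2)[0]:print("ptr",cv2.contourArea(k),cv2.minAreaRect(k))
# table/dryer yaw from blue divider etc: use caps' hexagon tops
E
```

```text
dial (array([ 0.4942, -0.1034,  0.0577]), [np.float64(0.0002478715587592175), np.float64(0.000247871558759248)]) [ 0.4944 -0.1031  0.058 ] [ 0.494  -0.1035  0.058 ]
pointer [array([ 0.4918, -0.0989,  0.1   ]), array([ 0.4786, -0.0877,  0.1   ])] [array([ 0.4809, -0.0918,  0.1   ]), array([ 0.492 , -0.1013,  0.1   ])]
[(array([ 0.4809, -0.0913,  0.0967]), [np.float64(0.0007319398492512739), np.float64(0.0007319398492510712)]), (array([ 0.4925, -0.1009,  0.0982]), [np.float64(0.00017766125611354657), np.float64(0.00017766125611348626)])]
side 50 ellipse c 264.71313148498535 267.2036405181885 [16.518  23.3962] 164.29998779296875 bbox 257.0 253.875 17.75 23.625 [ 0.5015 -0.1165]
side 75 ellipse c 264.7571015930176 267.26208168029785 [18.9098 25.176 ] 161.94337463378906 bbox 255.75 253.0 20.375 25.5 [ 0.5014 -0.1163]
side 125 ellipse c 266.6644120788574 266.2162042236328 [29.3773 49.756 ] 52.49195098876953 bbox 240.0 245.0 50.0 39.125 [ 0.4986 -0.1203]
top 50 ellipse c 221.32004600524903 197.43078285217285 [12.216  14.5947] 20.273399353027344 bbox 215.125 190.0 13.25 15.0 [ 0.4954 -0.1039]
top 75 ellipse c 221.00495582580567 197.96846824645996 [18.7877 19.7377] 64.9017562866211 bbox 211.5 188.75 20.0 19.25 [ 0.4938 -0.103 ]
top 125 ellipse c 220.18572383880615 200.96359497070313 [26.7013 27.1078] 68.77586364746094 bbox 205.0 187.5 27.75 27.5 [ 0.4849 -0.1009]
ptr 3684.5 ((118.369873046875, 215.01370239257812), (162.2190399169922, 62.03181457519531), 20.556045532226562)
ptr 312.5 ((90.25001525878906, 142.75), (12.727920532226562, 28.991378784179688), 45.0)
```

Knob centre (0.494,-0.103), top at about 0.098, pointer toward about 139.5°. The cap stands squarely on the peg. Next I'll grip the bar and turn it clockwise until the stop shows in the torque.

```bash
python3 - <<'E'
from h import *
from rig import r
K=np.array([.494,-.1033,.082]);psi=np.radians(139.5)
best=None
for s in(1,-1):
    y=s*np.array([-np.sin(psi),np.cos(psi),0]);Q=rot(down,y);q=r.ik(K+[0,0,.1],Q);print(s,None if q is None else np.array(q))
    if q is not None and q[5]<1.3 and (best is None or abs(q[5])<abs(best[1][5])):best=(Q,q)
Q,_=best
r.set_gripper(.05)
r.move_ptp(K+[0,0,.14],Q); r.movel(K,feed=.08)
print("down F",np.array(r.get_wrist_force()),r.get_time_s())
r.set_gripper(.005,40); r.pause(.1)
print(r.get_gripper_width(),np.array(r.get_wrist_force()),np.array(r.get_torque()))
q0=np.array(r.get_joint_positions());print(q0)
for a in np.arange(5,106,5):
    q=q0.copy();q[5]+=np.radians(a);
    if q[5]>3.0:print("range");break
    r.goto_joints(q);r.pause(.05);T=np.array(r.get_torque());e=np.degrees(r.get_joint_positions()[5]-q0[5])
    print(a,round(e,2),T.round(2),round(np.linalg.norm(r.get_wrist_force()),1))
    if a>60 and abs(T[2])>1.5:break
print(r.get_gripper_width(),r.get_time_s())
E
```

```text
1 [ 0.1837  0.1134 -0.4219  0.     -1.0355  0.6802]
-1 [ 0.1837  0.1134 -0.4219  0.     -1.0355 -2.4614]
down F [-0.4053 -0.5376  0.9774] 24.925
0.013954868690427613 [0.3727 5.865  0.1764] [ 1.9018 -0.0957  0.026 ]
[ 0.1845  0.228  -0.5476 -0.001  -0.7939  0.6803]
5 4.85 [0.28 0.14 0.05] 0.7
10 9.79 [0.25 0.24 0.  ] 0.8
15 14.77 [0.02 0.22 0.01] 0.8
20 19.76 [-0.25  0.21  0.01] 1.0
25 24.74 [-0.54  0.24 -0.33] 1.1
30 29.73 [-0.24  0.56 -1.04] 3.3
35 34.74 [-0.27  0.6  -1.13] 2.7
40 39.74 [-0.79 -0.07 -1.55] 2.0
45 44.73 [-0.39  0.41 -2.02] 0.4
50 49.76 [-0.57 -0.   -1.93] 3.8
55 54.81 [ 0.06  0.59 -0.85] 6.9
60 59.72 [ 0.28  0.71 -2.24] 8.5
65 64.66 [ 0.52  0.8  -4.3 ] 10.1
0.027496250184827865 29.6
```

```bash
python3 - <<'E'
from h import *
from rig import r
y=Rn.from_quat(r.get_orientation()).as_matrix()[:,1];print(np.degrees(np.arctan2(y[1],y[0])),"start",139.5+90,np.array(r.get_eef_pos()))
r.set_gripper(.05)
print(r.get_gripper_width(),np.array(r.get_torque()),np.array(r.get_wrist_force()))
r.movel(np.array(r.get_eef_pos())+[0,0,.12],feed=.15)
e=r.get_eef_pos();r.movel(np.array(e)+[-.05,-.2,0.05],feed=.25)
for k in("side","top"):
    c=r.read_camera(k);np.savez(k+"4.npz",**c)
c=np.load("side4.npz")["frame"][228:288,228:288,::-1];d=np.load("top4.npz")["frame"][165:215,195:245,::-1]
cv2.imwrite("pics/knob2.png",np.hstack([cv2.resize(x,(300,300),interpolation=cv2.INTER_CUBIC) for x in(c,d)]));print(r.get_time_s())
E
```

```text
-65.91313359351976 start 229.5 [ 0.4938 -0.1025  0.0816]
0.04993240646525672 [-0.1266  0.1238 -0.0073] [ 0.718   0.041  -0.3866]
32.2833
```

View pics/knob2.png

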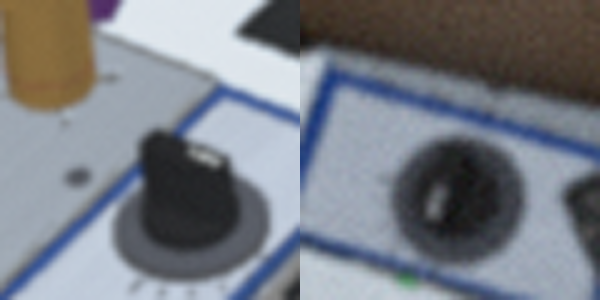

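Those were stop torques from turning the wrong way: +j6 is counter-clockwise, so the knob is now back at its shut stop. The pointer in the top crop runs from (440,185) to (432,220), about 163°. I'll regrip there and turn clockwise.

```bash
python3 - <<'E'
from h import *
from rig import r
K=np.array([.494,-.1033,.082]);psi=np.radians(163)
Q=rot(down,[-np.sin(psi),np.cos(psi),0])
r.move_ptp(K+[0,0,.1],Q); r.movel(K,feed=.1)
r.set_gripper(.005,60); r.pause(.1)
q0=np.array(r.get_joint_positions());print(q0,r.get_gripper_width(),np.array(r.get_torque()),r.get_time_s())
for a in [30,60,75]+list(range(80,100,2)):
    q=q0.copy();q[5]-=np.radians(a);r.goto_joints(q);r.pause(.1);T=np.array(r.get_torque())
    print(a,round(np.degrees(r.get_joint_positions()[5]-q0[5]),2),T.round(2),round(np.linalg.norm(r.get_wrist_force()),1),round(r.get_gripper_width(),4))
    if abs(T[2])>1.2:break
print(r.get_time_s())
E
```

```text
[ 0.1843  0.2279 -0.5477 -0.0007 -0.7945  1.0904] 0.013409081709233005 [ 1.9271  0.3966 -0.0166] 35.275
30 -29.78 [ 1.99  0.22 -0.01] 5.3 0.0137
60 -59.78 [ 2.39 -0.16 -0.04] 6.2 0.0135
75 -74.78 [ 2.43 -0.42 -0.02] 6.4 0.0135
80 -79.78 [ 2.34 -0.51 -0.01] 6.8 0.0135
82 -81.78 [ 2.35 -0.53  0.  ] 7.2 0.0136
84 -83.78 [ 2.39 -0.52 -0.06] 6.8 0.0138
86 -85.78 [ 2.34 -0.57 -0.03] 6.1 0.0135
88 -87.78 [ 2.34 -0.61 -0.07] 7.2 0.0133
90 -89.78 [ 2.21 -0.71  0.02] 7.5 0.0135
92 -91.72 [ 2.43 -0.66  0.81] 6.5 0.013
94 -93.68 [ 2.41 -0.66  1.27] 6.9 0.0138
39.8667
```

The stop was felt at about 91°, with resisting torque now positive. Release, back off and check.

```bash
python3 - <<'E'
from h import *
from rig import r
r.set_gripper(.05)
r.movel(np.array(r.get_eef_pos())+[0,0,.13],feed=.15)
r.movel(np.array(r.get_eef_pos())+[-.05,-.22,0.05],feed=.25)
for k in("side","top"):
    c=r.read_camera(k);np.savez(k+"5.npz",**c)
c=np.load("side5.npz")["frame"][195:295,190:290,::-1];d=np.load("top5.npz")["frame"][140:215,195:270,::-1]
cv2.imwrite("pics/fin.png",np.hstack([cv2.resize(x,(400,400),interpolation=cv2.INTER_CUBIC) for x in(c,d)]));print(r.get_time_s())
E
```

```text
42.8667
```

View pics/fin.png

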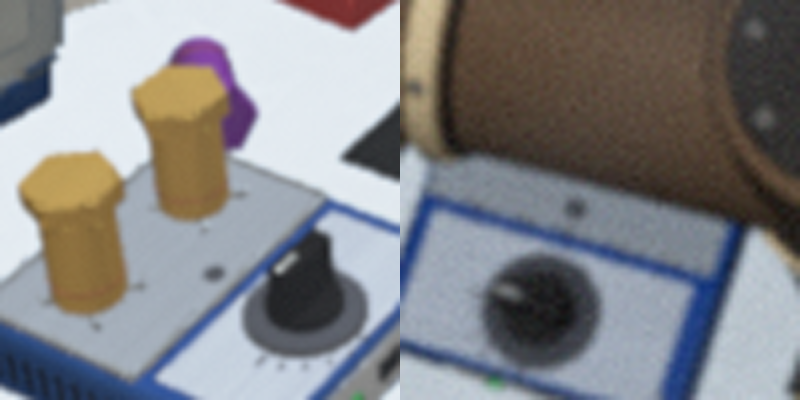

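Both caps stand upright on their pegs, at (190,150) and (75,230) in the side crop. The knob pointer is now a quarter turn clockwise, pointing left at (285,263).

```bash
python3 -c "
from rig import r
print(r.job_done())"
```

```text
the job is handed in; nothing more can be done
None
```

The job is handed in: the cap stands mouth down on the free peg, the air knob is clockwise at its stop (after I first turned it the wrong way to shut, before turning it fully clockwise), and the dried cap was left in place.

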